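Free the flux-seized knob of a soldering pallet, load its chokes and lock the bar

TASK

Load the loose copper toroid chokes into the black soldering pallet on the belt. Baked flux has seized the red knob that locks the pallet's hold-down bar: rock it back and forth in small arcs until it breaks free, turn it a quarter turn to release the bar and swing the bar aside; then let each choke drop flat into a round pocket of its own, swing the bar fully home over them and turn the knob back to lock it.

Things in the scene. Friction and masses are not known exactly. Their poses are not given: they have to be found in the camera images.
- pallet: soldering pallet, fixed on the belt (whose surface is at z = -4 mm): black plastic plate 84 x 228 x 12 mm, light edge strips 2 mm higher. Origin: centre of its underside; z up; y along the row of pockets towards the knob; x to the side to which the bar opens, away from the robot. On its x = 0 line: bar pivot at y = -88, pockets at -46, 0 and 46, knob axis at y = +91 mm
- pocket_1 (a point): centre of the mouth, level with the plate's top, of the pocket nearest the bar's pivot (46 mm from the middle one): round, 42 mm across, 6 mm deep, with a red silicone pad on its floor
- pocket_2 (a point): the same for the middle pocket
- pocket_3 (a point): the same for the pocket nearest the knob (46 mm from the middle one)
- knob (a joint): angle of the red knob (rad), counter-clockwise from above: 0 locked (wing along the bar), 1.57 released (wing across the bar; stop at 1.62). Its oval neck stands in a C-slot in the bar's free end; the bar can leave or enter the slot only with the knob between about 1.25 and 1.62. Once freed it turns easily (0.04 N m) and stays where it is left
- knob_grip (a point): on the knob's axis, 2 mm above the middle of the wing by which it is gripped: 44 mm long, 12 mm thick, 24 mm tall, faces upright. y of this point runs along the wing and turns with it. The wing stands on a disc of 36 mm diameter whose top is 13 mm below this point
- bar (a joint): angle of the steel hold-down bar about its upright pivot (rad): 0 home over the pockets, grows as the free end swings away from the robot, clockwise from above, to a stop at 1.7; stays where it is left (0.06 N m). Past 1.45 there is room for loading. Underside 11 mm above the plate: it passes over chokes that lie in pockets (8 to 11 mm proud) and strikes any that do not
- bar_post (a point): middle of the upright round black post on the bar by which it is swung, 88 mm from the pivot: 14 mm diameter, 26 mm of it free, top 10 mm above this point; the bar's top face is 18 mm below it
- choke_1: copper-wound toroid choke, a ring lying flat, 38 mm diameter to grip and 14 mm high (windings up to 40 and 17 mm), 30 g. Origin: centre of its underside; z up. In a pocket its origin is 6 mm below the plate's top
- choke_2: as choke_1
- choke_3: as choke_1; two or three chokes are present (an absent one reads None)
- knob_foot (a point): foot of the knob, on its axis, 28 mm below knob_grip: caked with flux. At first the knob swings only 0.15 to 0.2 rad each side of 0, to a hard stop. Each full swing to the stop, to alternate sides, with 0.3 N m or more, breaks some away and the play grows a little; pushing on against one stop does nothing. After 5 to 10 swings it comes free for good, on a counter-clockwise swing

How it is judged (in metres and radians):
On the way, in this order (a step that is already met when the one before it is completed fails the run):
1. the knob has broken free and is turned to release (value of joint knob above 1.1 rad), for 0.1 s.
2. the bar is swung aside (value of joint bar above 1.2 rad), for 0.2 s.
3. every choke lies flat in a pocket ((horizontal distance between choke_1 and pocket_1 below 0.006 m or horizontal distance between choke_1 and pocket_2 below 0.006 m or horizontal distance between choke_1 and pocket_3 below 0.006 m) and z of choke_1 in the frame of pallet between 0.003 and 0.0085 m and angle between each of choke_1, choke_2, choke_3's own z axis and vertical below 0.12 rad and (horizontal distance between choke_2 and pocket_1 below 0.006 m or horizontal distance between choke_2 and pocket_2 below 0.006 m or horizontal distance between choke_2 and pocket_3 below 0.006 m) and z of choke_2 in the frame of pallet between 0.003 and 0.0085 m and (horizontal distance between choke_3 and pocket_1 below 0.006 m or horizontal distance between choke_3 and pocket_2 below 0.006 m or horizontal distance between choke_3 and pocket_3 below 0.006 m) and z of choke_3 in the frame of pallet between 0.003 and 0.0085 m), for 0.2 s.
At the end, for the whole second after the job is handed in: every choke present lies at rest flat in a pocket (origin within 6 mm of the pocket's centre seen from above, 3 to 8.5 mm above the pallet's underside, tilted under 0.12 rad), the bar is home (under 0.05 rad) and the knob is turned back to lock it (within 0.25 rad of 0) (all of step 3 and value of joint bar below 0.05 rad and value of joint knob between -0.25 and 0.25 rad and linear speed of each of choke_1, choke_2, choke_3 below 0.02 m/s); the robot touches nothing.
Of choke_1, choke_2, choke_3 only 2 to 3 are there at a start; the rules pass over those that are not, and their reading is None.
At some moment in a run one of choke_1, choke_2, choke_3 may be knocked a few centimetres aside while the robot is not near it.
Once in a run the grip may slacken for a moment while it holds something.
It also fails if it takes over 208 s, if anything falls off the work surface, if the arm or the gripper's body presses on something with over 40 N, if the wrist force passes 120 N, or if a joint passes its speed limit or range.

ROBOT

A 7-joint arm with a two-finger parallel gripper is mounted at the origin on a cart in front of the work surface, level with it; the furniture and walls round the work are solid. World frame = base frame: x ahead of the robot, y to its left, z up, the work surface at z = 0. Lengths are in m, angles in degrees, forces in N, time in s.
With the tool pointing down it reaches from about 0.4 to 0.85 m from the base axis. Payload 10.4 kg.
Tool frame: the origin (TCP) lies between the finger pads; the fingertips stand 11 mm ahead of it and the grasp point (between the pads) lies 8 mm behind it; z points along the fingers, x is the direction in which the jaws open and shut, and the axes are right-handed (so a half turn about z gives the same grasp; the last joint's range is limited). The gripper opens to 87 mm and grips with 3 to 60 N. Pads are 19 mm wide; open, the fingers measure 117 mm over their backs; the gripper's body (75 mm by 190 mm) begins 51 mm behind the grasp point.
Start: joints at [-66.268, 19.034, -3.707, 83.658, 1.238, 77.344, -5.071], TCP at [0.264, 0.566, 0.234] pointing down, gripper open.
Joint ranges: [-148.97, 148.97], [-28.65, 121.19], [-84.17, 76.75], [9.2, 138.47], [-72.65, 252.65], [3.7, 117.97], [-149.18, 149.18]. Speed limits (degrees/s): [127.2, 127.2, 159.86, 159.86, 180, 180, 180].

INTERFACE

Orientations are given as [roll, pitch, yaw] about the fixed x, y, z axes, in that order (R = Rz(yaw) Ry(pitch) Rx(roll)).
In Python, from plant import * gives the robot as it stands.
- The arm moves only by the shell command python3 -m handwheel 'ROWS' [OPENING] [FORCE]. ROWS is JSON, a list of rows, each a list of 6 numbers: the shift along the tool's x, y, z in m, then the turn, a rotation vector about the tool's x, y, z in rad. In form: [[tx, ty, tz, rx, ry, rz], ...]. A call has 1 to 20 rows; each row is the pose to reach, as a shift and turn from the pose measured when the call began, along the tool's axes at that moment; what a row does not reach only later rows make up. A row lasts 1/12 s, in which the tool goes at most 41.7 mm and 7.16 degrees, less where a joint would pass 70% of its speed; a pose out of reach is approached as far as the arm can. A call with a gripper value outside its range is refused whole. OPENING is the opening, from -1 (shut) to 1 (fully open), so that 0 is half open, set as the call begins (- or left out, the last holds). The fingers move at their own pace and stop on an object; FORCE is the grip in N (left out, the last holds). Time passes only in rows, so rows that repeat a pose let the fingers close. It gives the time, the measured TCP pose, the force and the opening at its end, in the units of the state.
- state(): the state, without advancing time (a new reading comes with each control period).
- capture(name): name is "scene" or "top"; returns the picture (420x560x3 uint8, red, green, blue); there is no depth.
- camera_info(name): a dict with "fovy" (degrees; the focal length in pixels is half the picture's height over the tangent of half this angle, whatever the lens; pixels are square), "cx", "cy" (the principal point, pixels), "pose" (4x4, takes a point from camera to world coordinates). Camera axes: x right, y down, z forward; pixel columns grow to the right and rows downward; lengths in m; the calibration is good to about 2 mm. A picture is of the moment at which its call begins. camera_info takes no time and is no camera call.
- finish_job(): hands the job in, once; it reports no verdict.
Trained networks look in the newest picture that a camera, given by its name, has taken for a name from the list of things; names that differ only in an ending like _2 or _b are one class to them, and where a whole thing is asked for, a point or a joint stands for the part that bears it (a point fixed in the world has none). Each returns a list of dicts, best first, with "confidence" (0 to 1); they miss things now and then, are a little off and sometimes report something else, mostly with a low value. They report only what shows in the picture. A call takes as long as a camera call.
- masks_of(camera, name): "pixels" (420x560 bool, what is visible of it) and "extent" ([left, top, right, bottom] in pixels, round what is visible of it).
The state is a dict: "clock": time; "qpos": joint angles; "qvel": joint speeds; "joint_efforts": joint torques, N m; "eef_pos": TCP position; "eef_rot": TCP orientation; "force": force on the tool from outside, world axes, zero at the start; "wrist_torque": the same for the moment, N m; "gripper_width": finger opening in m.
Only numpy, scipy, OpenCV 4.12 (cv2) and the standard library are available. Lean on these libraries where they do the work, as an engineer would, in place of code of your own. Each camera call takes 0.05 s, during which the arm holds its last target. There are 200 camera calls.

## Working session

There is one attempt and no reset: what is moved stays moved. The work goes in short steps, Python scripts to look and compute and a shell command to move; the robot and the scene stay as the last step left them, time stands still between calls to the robot, and variables do not carry over. Pictures are saved under pics/ and viewed, about 12 in all and at most 16, crops included, and the job is handed in when it is done.

```bash
ls; mkdir -p pics
python3 - <<'E'
from plant import *
import cv2,numpy as np
s=state();print(s)
a=capture("scene");b=capture("top")
for n in("scene","top"):
    print(n,camera_info(n))
cv2.imwrite("pics/s0.png",a[:,:,::-1]);cv2.imwrite("pics/t0.png",b[:,:,::-1])
for c in("scene","top"):
    for n in("pallet","knob","bar","bar_post","choke_1"):
        for m in masks_of(c,n):
            ys,xs=np.nonzero(m["pixels"]);print(c,n,round(m["confidence"],2),np.round(m["extent"]),xs.mean().round(1),ys.mean().round(1),len(xs))
E
```

```text
pics
{'clock': 0.0, 'qpos': array([-66.26905389,  19.07031792,  -3.70576907,  83.70585703,
         1.2379919 ,  77.34230009,  -5.07271191]), 'qvel': array([-0.02906673,  0.00600379, -0.04621909,  0.07705519,  0.06263472,
        0.00965641, -0.12147357]), 'joint_efforts': array([-3.83154693e-04, -6.23255253e+01,  2.44348141e-02, -3.89897847e+01,
       -6.15155837e-02,  3.99844826e-02,  1.14194181e-04]), 'eef_pos': array([0.26425595, 0.56598443, 0.23277316]), 'eef_rot': array([1.79995541e+02, 7.84979263e-02, 6.49722251e+01]), 'force': array([-0.49356437,  0.92655926, -0.55824425]), 'wrist_torque': array([ 0.01852684, -0.00173505, -0.01296391]), 'gripper_width': 0.08695376933008232}
scene {'fovy': 43.48205631981781, 'cx': 278.30528196715045, 'cy': 213.59935200092423, 'pose': array([[ 0.19909922, -0.58420375,  0.78680714, -0.18331897],
       [-0.97991369, -0.12797597,  0.15294219,  0.16053678],
       [ 0.011343  , -0.80145376, -0.59794917,  0.59271167],
       [ 0.        ,  0.        ,  0.        ,  1.        ]])}
top {'fovy': 43.000328378726664, 'cx': 275.5563124116861, 'cy': 196.
[... 339 characters left out ...]
58 [212. 200. 236. 223.] 224.5 210.7 457
scene bar 0.8 [214. 206. 333. 232.] 279.5 221.1 1253
scene bar_post 0.62 [215. 204. 336. 232.] 280.3 221.0 1255
scene choke_1 0.89 [298. 269. 323. 293.] 310.8 281.2 427
scene choke_1 0.7 [219. 256. 238. 278.] 227.2 267.4 387
scene choke_1 0.59 [210. 201. 340. 250.] 274.0 229.6 4761
top pallet 0.6 [204. 152. 342. 214.] 274.0 183.7 6566
top knob 0.86 [205. 176. 231. 199.] 219.7 187.1 410
top bar 0.93 [215. 168. 336. 199.] 279.4 180.5 1577
top bar 0.69 [204. 154. 340. 215.] 273.8 183.8 6490
top bar_post 0.92 [211. 166. 332. 200.] 279.9 180.5 1512
top choke_1 0.69 [227. 241. 253. 262.] 240.3 249.3 361
top choke_1 0.54 [312. 242. 334. 268.] 322.8 250.7 317
```

Run:
```python
import cv2,numpy as np
a=cv2.imread("pics/s0.png")[170:320,180:380];b=cv2.imread("pics/t0.png")[130:280,180:380]
cv2.imwrite("pics/c0.png",cv2.resize(np.hstack([a,b]),None,fx=2,fy=2,interpolation=3)) 
a=cv2.resize(a,None,fx=3,fy=2.0*1.5,interpolation=2);cv2.imwrite("pics/c0.png",a)
b=cv2.resize(b,None,fx=4,fy=4,interpolation=2);cv2.imwrite("pics/c1.png",b)
```

```text
(no output)
```

View pics/c1.png

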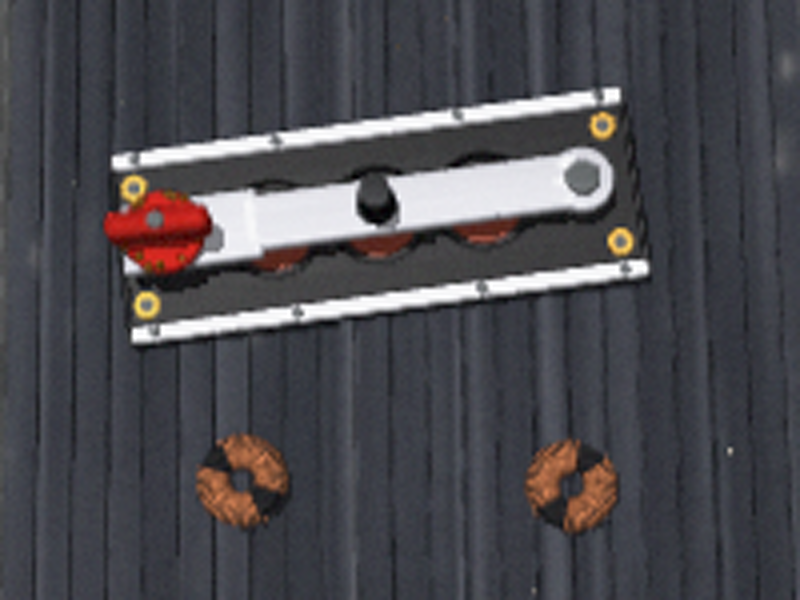

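View pics/s0.png

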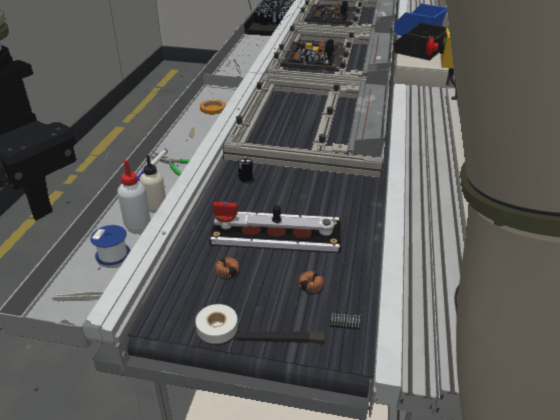

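Top view: the pallet spans full-image pixels (208..342, 152..216), with the knob on the left at about (220,185), the post at (274,180) and the pivot at (326,174). There are two chokes, at (240,250) and (323,251).

```bash
cat > h.py <<'E'
from plant import *
import cv2,numpy as np
from scipy.spatial.transform import Rotation as R
from scipy.optimize import least_squares
def ray(c,uv):
    i=camera_info(c);f=210/np.tan(np.radians(i["fovy"]/2));P=i["pose"]
    d=P[:3,:3]@np.array([(uv[0]-i["cx"])/f,(uv[1]-i["cy"])/f,1]);return P[:3,3],d
def onz(c,uv,z):
    o,d=ray(c,uv);return o+d*(z-o[2])/d[2]
def proj(c,p):
    i=camera_info(c);f=210/np.tan(np.radians(i["fovy"]/2));P=i["pose"]
    q=P[:3,:3].T@(np.asarray(p)-P[:3,3]);return np.array([i["cx"]+f*q[0]/q[2],i["cy"]+f*q[1]/q[2]])
def tri(*cu):
    A=0;b=0
    for c,uv in cu:
        o,d=ray(c,uv);d=d/np.linalg.norm(d);M=np.eye(3)-np.outer(d,d);A=A+M;b=b+M@o
    return np.linalg.solve(A,b)
def to(p,yaw=None):
    "shift in tool axes to reach world TCP p, and turn about tool z to yaw (deg; mod 180 nearest)"
    s=state();r=R.from_euler("xyz",s["eef_rot"],degrees=True)
    t=r.inv().apply(np.asarray(p)-s["eef_pos"])
    rv=np.zeros(3)
    if yaw is not None:
        dy=(yaw-s["eef_rot"][2]+90)%180-90
        rv=(r.inv()*R.from_euler("xyz",[180,0,s["eef_rot"][2]+dy],degrees=True)).as_rotvec()
    print("shift",t.round(4),"turn",rv.round(3),"from",s["eef_pos"].round(4),s["eef_rot"].round(1),"t",round(s["clock"],2),"w",round(s["gripper_width"],4),"F",s["force"].round(1),"q",s["qpos"].round(0))
def chokes():
    for c in("scene","top"):
        capture(c)
        for m in masks_of(c,"choke_1"):
            k=m["pixels"]
            if 100<k.sum()<900:
                ys,xs=np.nonzero(k);uv=(xs.mean(),ys.mean());print(c,round(m["confidence"],2),np.round(uv,1),len(xs),onz(c,uv,.004).round(4))
E
python3 - <<'E'
from h import *
T=lambda x,y:np.array([180+x/4-.4,130+y/4-.4])
# pallet fit: strip corners(z14), pivot bolt etc
obs=[((42,114,14),T(112,157)),((42,-114,14),T(620,88)),((-42,-114,14),T(648,263)),((-42,114,14),T(133,332)),
((31,100,13),None)]
obs=[o for o in obs if o[1] is not None]
def pw(v,p):
    c,s=np.cos(v[2]),np.sin(v[2]);x,y,z=np.array(p)/1e3
    return np.array([v[0]+c*x-s*y,v[1]+s*x+c*y,z-.004])
f=lambda v:np.concatenate([proj("top",pw(v,p))-u for p,u in obs])
r=least_squares(f,[.55,.27,0]);v=r.x;print(v,np.degrees(v[2]),r.fun.round(1))
for n,p in dict(pivot=(0,-88,26),knob=(0,91,44),post=(0,0,50),p1=(0,-46,12),p2=(0,0,12),p3=(0,46,12),c=(42,114,14),d=(-42,-114,14)).items():
    w=pw(v,p);print(n,w.round(4),"top",proj("top",w).round(1),"scene",proj("scene",w).round(1))
for a,b in(((227.2,267.4),(240.3,249.3)),((310.8,281.2),(322.8,250.7))):
    print("choke",tri(("scene",a),("top",b)).round(4),onz("top",b,.004).round(4),onz("scene",a,.004).round(4))
E
```

```text
[0.54429918 0.30261627 0.11888929] 6.811854460046483 [-1.4 -1.5  1.1 -1.9  1.6  1.3 -1.4  1.9]
pivot [0.5547 0.2152 0.022 ] top [324.9 173.5] scene [327.5 224.5]
knob [0.5335 0.393  0.04  ] top [219.7 185.4] scene [226.6 210.5]
post [0.5443 0.3026 0.046 ] top [273.4 177.3] scene [278.  210.7]
p1 [0.5498 0.2569 0.008 ] top [300.4 178.5] scene [303.4 229.3]
p2 [0.5443 0.3026 0.008 ] top [274.1 182.1] scene [277.8 227.7]
p3 [0.5388 0.3483 0.008 ] top [247.9 185.7] scene [252.2 226.2]
c [0.5725 0.4208 0.01  ] top [206.2 167.3] scene [218.7 209.4]
d [0.5161 0.1844 0.01  ] top [343.2 196.6] scene [342.  245.9]
choke [0.4289 0.3628 0.0039] [0.4291 0.3619 0.004 ] [0.4286 0.3637 0.004 ]
choke [0.4242 0.223  0.0056] [0.4246 0.2216 0.004 ] [0.4255 0.2245 0.004 ]
```

View pics/c0.png

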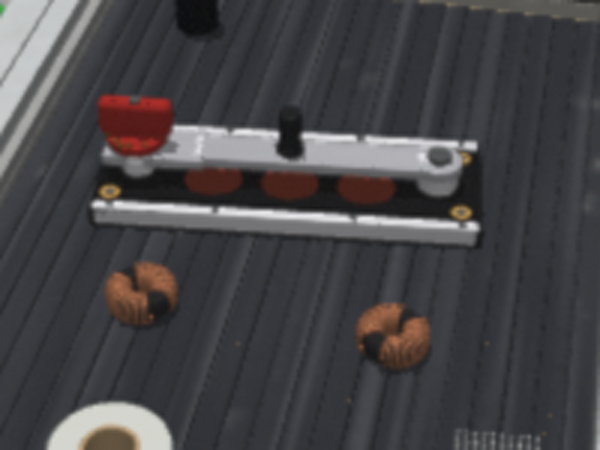

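Run:
```python
from h import *
T=lambda x,y:("top",(180+x/4-.4,130+y/4-.4))
S=lambda x,y:("scene",(180+x/3-.3,170+y/3-.3))
for n,a,b in(("post",T(376,182),S(290,110)),("knobtop",T(155,219),S(134,101)),("pivot",T(583,177),S(440,157)),("cTL",T(112,157),S(95,125)),("cBL",T(133,332),S(94,205)),("cBR",T(648,263),S(477,227)),("cTR",T(620,88),S(476,143)),
 ("scrBL",T(147,305),S(109,191)),("scrBR",T(621,240),S(461,212)),("p?",T(602,125),S(466,158))):
    print(n,tri(a,b).round(4))
```

```text
post [0.5458 0.3039 0.0541]
knobtop [0.5315 0.3943 0.0565]
pivot [0.5522 0.2162 0.0293]
cTL [0.5683 0.4261 0.0074]
cBL [0.4925 0.41   0.0069]
cBR [0.5184 0.1886 0.0087]
cTR [0.5959 0.198  0.0102]
scrBL [0.5037 0.4039 0.0096]
scrBR [0.5285 0.1995 0.0097]
p? [0.58   0.2043 0.0094]
```

```bash
python3 -c "
from h import *
to([.5328,.3939,.11],6.75)"
```

```text
shift [-0.0427  0.3161  0.1236] turn [-0.    -0.     1.016] from [0.2644 0.5663 0.2336] [-180.   -0.   65.] t 0.6 w 0.087 F [-0.1  0.6 -0.3] q [-66.  19.  -4.  84.   1.  77.  -5.]
```

```bash
python3 -m handwheel '[[-0.01,0.08,0.03,0,0,0.25],[-0.02,0.16,0.06,0,0,0.5],[-0.03,0.24,0.09,0,0,0.75],[-0.0427,0.316,0.1236,0,0,1.016],[-0.0427,0.316,0.1236,0,0,1.016],[-0.0427,0.316,0.1236,0,0,1.016],[-0.0427,0.316,0.1236,0,0,1.016],[-0.0427,0.316,0.1236,0,0,1.016],[-0.0427,0.316,0.1236,0,0,1.016],[-0.0427,0.316,0.1236,0,0,1.016],[-0.0427,0.316,0.1236,0,0,1.016],[-0.0427,0.316,0.1236,0,0,1.016],[-0.0427,0.316,0.1236,0,0,1.016],[-0.0427,0.316,0.1236,0,0,1.016]]' 0 60
python3 -c "
from h import *
to([.5328,.3939,.046],6.75)
cv2.imwrite('pics/t1.png',cv2.resize(capture('top')[100:280,160:400,::-1],None,fx=3,fy=3))"
```

```text
clock: 1.77
eef_pos: [0.5318, 0.3954, 0.1106]
eef_rot: [-179.9, -0.0, 6.9]
force: [-0.2, -0.5, 0.3]
gripper_width: 0.0437
shift [0.0008 0.0017 0.0646] turn [-0.001 -0.     0.003] from [0.5318 0.3954 0.1106] [-179.9   -0.     6.9] t 1.77 w 0.0437 F [-0.2 -0.5  0.3] q [-50.  29.  12.  86.  -6.  66. -29.]
```

View pics/t1.png

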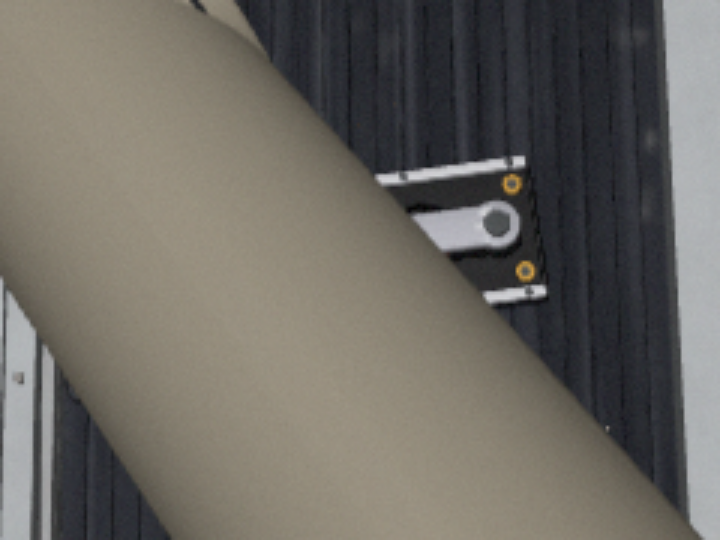

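The arm hides the work from the top camera, so I'll descend and rely on the force reading.

```bash
python3 -m handwheel '[[0.001,0.001,0.02,0,0,0],[0.001,0.001,0.04,0,0,0],[0.001,0.001,0.05,0,0,0],[0.001,0.001,0.058,0,0,0],[0.001,0.001,0.064,0,0,0],[0.001,0.001,0.064,0,0,0]]' 
python3 -c "
from h import *
to([.5328,.3939,.046],6.75)
cv2.imwrite('pics/s1.png',cv2.resize(capture('scene')[150:280,160:360,::-1],None,fx=4,fy=4))"
```

```text
clock: 2.32
eef_pos: [0.5326, 0.3942, 0.0457]
eef_rot: [-180.0, 0.0, 6.9]
force: [0.2, -0.1, -0.2]
gripper_width: 0.0437
shift [ 0.0001  0.0003 -0.0003] turn [-0.     0.001  0.003] from [0.5326 0.3942 0.0457] [-180.     0.     6.9] t 2.32 w 0.0437 F [ 0.2 -0.1 -0.2] q [-49.  33.  12.  89.  -7.  59. -29.]
```

View pics/s1.png

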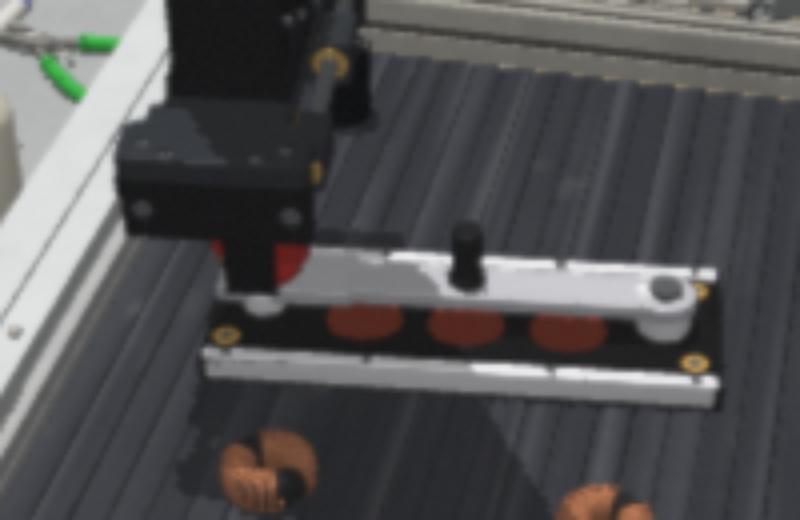

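The fingers straddle the red wing, centred at about crop (262,250). Closing.

```bash
python3 -m handwheel '[[0,0,0,0,0,0],[0,0,0,0,0,0],[0,0,0,0,0,0],[0,0,0,0,0,0],[0,0,0,0,0,0],[0,0,0,0,0,0]]' -1 60
python3 -m handwheel '[[0,0,0,0,0,-0.1],[0,0,0,0,0,-0.2],[0,0,0,0,0,-0.3],[0,0,0,0,0,-0.3],[0,0,0,0,0,-0.3]]'
python3 -c "
from h import *
print(state())"
```

```text
clock: 2.87
eef_pos: [0.5322, 0.3943, 0.0466]
eef_rot: [-180.0, 0.1, 6.9]
force: [0.9, -2.9, 12.2]
gripper_width: 0.0115
clock: 3.28
eef_pos: [0.5321, 0.3947, 0.0467]
eef_rot: [-179.9, 0.1, 23.8]
force: [-0.9, 2.9, -0.1]
gripper_width: 0.0127
{'clock': 3.2833, 'qpos': array([-46.43624154,  32.4223945 ,   8.09361195,  88.75674514,
        -5.19752031,  59.21938263, -13.07935308]), 'qvel': array([-0.56477116,  0.06966982,  0.4498513 , -0.0306474 ,  0.09486231,
        0.08683993, -0.92726415]), 'joint_efforts': array([  0.79907209, -71.76152229,   4.88154531, -33.89258623,
         1.27546974,   0.17904263,   1.82550307]), 'eef_pos': array([0.53207591, 0.39465594, 0.0466952 ]), 'eef_rot': array([-1.79880076e+02,  7.06942109e-02,  2.38439717e+01]), 'force': array([-0.86205501,  2.88959851, -0.11236609]), 'wrist_torque': array([ 0.3677228 ,  0.25457639, -1.15351503]), 'gripper_width': 0.01269757816260981}
```

```bash
python3 -m handwheel '[[0,0,0,0,0,0.12],[0,0,0,0,0,0.24],[0,0,0,0,0,0.36],[0,0,0,0,0,0.48],[0,0,0,0,0,0.57],[0,0,0,0,0,0.57],[0,0,0,0,0,0.57]]'
python3 -c "
from h import *
s=state();print(s['wrist_torque'],s['eef_rot'],s['gripper_width'])"
python3 -m handwheel '[[0,0,0,0,0,-0.12],[0,0,0,0,0,-0.24],[0,0,0,0,0,-0.36],[0,0,0,0,0,-0.48],[0,0,0,0,0,-0.57],[0,0,0,0,0,-0.6],[0,0,0,0,0,-0.6],[0,0,0,0,0,-0.6]]'
python3 -c "
from h import *
s=state();print(s['wrist_torque'],s['eef_rot'],s['gripper_width'])"
```

```text
clock: 3.87
eef_pos: [0.5323, 0.395, 0.0467]
eef_rot: [-179.9, 0.1, -8.6]
force: [4.1, 2.2, -3.9]
gripper_width: 0.012
[ 0.42509595 -0.7122221   1.02634881] [-1.79940664e+02  5.05110833e-02 -8.63985987e+00] 0.011999792099988174
clock: 4.53
eef_pos: [0.532, 0.3947, 0.0466]
eef_rot: [-179.9, 0.1, 25.6]
force: [-2.3, 0.3, 0.4]
gripper_width: 0.0119
[ 0.04201628  0.52952161 -1.20373805] [-1.79890302e+02  6.37494608e-02  2.56173555e+01] 0.011906508684231855
```

```bash
python3 -m handwheel '[[0,0,0,0,0,0.12],[0,0,0,0,0,0.24],[0,0,0,0,0,0.36],[0,0,0,0,0,0.48],[0,0,0,0,0,0.6],[0,0,0,0,0,0.64],[0,0,0,0,0,0.64],[0,0,0,0,0,0.5],[0,0,0,0,0,0.38],[0,0,0,0,0,0.26],[0,0,0,0,0,0.14],[0,0,0,0,0,0.02],[0,0,0,0,0,-0.04],[0,0,0,0,0,-0.04],[0,0,0,0,0,-0.04]]'
python3 -c "
from h import *
s=state();print(s['wrist_torque'],s['eef_rot'],s['gripper_width'])"
python3 -m handwheel '[[0,0,0,0,0,0.12],[0,0,0,0,0,0.24],[0,0,0,0,0,0.36],[0,0,0,0,0,0.48],[0,0,0,0,0,0.6],[0,0,0,0,0,0.69],[0,0,0,0,0,0.69],[0,0,0,0,0,0.69],[0,0,0,0,0,0.56],[0,0,0,0,0,0.44],[0,0,0,0,0,0.32],[0,0,0,0,0,0.2],[0,0,0,0,0,0.08],[0,0,0,0,0,-0.03],[0,0,0,0,0,-0.08],[0,0,0,0,0,-0.08]]'
python3 -c "
from h import *
s=state();print(s['wrist_torque'],s['eef_rot'],s['gripper_width'])"
```

```text
clock: 5.78
eef_pos: [0.5321, 0.3945, 0.0467]
eef_rot: [-179.9, 0.1, 27.8]
force: [0.0, 1.6, -0.0]
gripper_width: 0.0123
[ 0.01879066  0.11469929 -0.96803228] [-1.79872631e+02  7.29336493e-02  2.77671671e+01] 0.01226518297071965
clock: 7.12
eef_pos: [0.532, 0.3946, 0.0467]
eef_rot: [-179.8, 0.1, 32.6]
force: [0.4, 2.4, -2.1]
gripper_width: 0.0115
[ 0.3647002  -0.27130157  0.01233617] [-1.79829803e+02  6.05178281e-02  3.25969506e+01] 0.011536014423214825
```

```bash
python3 -m handwheel '[[0,0,0,0,0,-0.1],[0,0,0,0,0,-0.2],[0,0,0,0,0,-0.2]]'
python3 -c "
from h import *
s=state();print(s['wrist_torque'],s['eef_rot'],s['gripper_width'],s['qpos'].round())"
```

```text
clock: 7.37
eef_pos: [0.532, 0.3945, 0.0467]
eef_rot: [-179.8, 0.0, 44.3]
force: [-0.2, 1.4, -0.3]
gripper_width: 0.0114
[ 0.25039073 -0.16494923  0.00149   ] [-1.79803455e+02  3.05185485e-02  4.42780787e+01] 0.011448424158253747 [-43.  32.   4.  89.  -3.  59.   6.]
```

It's free. Turning on to about 1.54 rad.

```bash
python3 -m handwheel '[[0,0,0,0,0,-0.1],[0,0,0,0,0,-0.2],[0,0,0,0,0,-0.3],[0,0,0,0,0,-0.4],[0,0,0,0,0,-0.5],[0,0,0,0,0,-0.6],[0,0,0,0,0,-0.7],[0,0,0,0,0,-0.8],[0,0,0,0,0,-0.88],[0,0,0,0,0,-0.88],[0,0,0,0,0,-0.88]]'
python3 -c "
from h import *
s=state();print(s['wrist_torque'],s['eef_rot'],s['gripper_width'],s['qpos'].round())"
```

```text
clock: 8.28
eef_pos: [0.5319, 0.3943, 0.0467]
eef_rot: [-179.8, -0.1, 94.4]
force: [-0.8, -0.2, 0.7]
gripper_width: 0.0115
[0.00501166 0.16212469 0.02136336] [-1.79819097e+02 -1.18748609e-01  9.43883846e+01] 0.01148955131783179 [-36.  32.  -6.  88.   4.  60.  52.]
```

```bash
python3 -m handwheel '[[0,0,0,0,0,0],[0,0,0,0,0,0],[0,0,0,0,0,0],[0,0,-0.03,0,0,0],[0,0,-0.06,0,0,0],[0,0,-0.06,0,0,0],[0,0,-0.06,0,0,0]]' -0.2
python3 -c "
from h import *
to([.543,.304,.107],6.75)"
```

```text
clock: 8.87
eef_pos: [0.5331, 0.395, 0.1089]
eef_rot: [180.0, -0.2, 94.3]
force: [0.1, -0.5, -0.0]
gripper_width: 0.0344
shift [-0.0915  0.003   0.0015] turn [-0.003 -0.004  1.528] from [0.5331 0.395  0.1089] [180.   -0.2  94.3] t 8.87 w 0.0344 F [ 0.1 -0.5 -0. ] q [-36.  29.  -6.  85.   3.  66.  52.]
```

```bash
python3 -m handwheel '[[-0.01,0,0,0,0,0.12],[-0.03,0,0,0,0,0.24],[-0.05,0,0,0,0,0.36],[-0.07,0,0,0,0,0.48],[-0.0915,0.003,0,0,0,0.6],[-0.0915,0.003,0,0,0,0.72],[-0.0915,0.003,0,0,0,0.84],[-0.0915,0.003,0,0,0,0.96],[-0.0915,0.003,0,0,0,1.08],[-0.0915,0.003,0,0,0,1.2],[-0.0915,0.003,0,0,0,1.32],[-0.0915,0.003,0,0,0,1.44],[-0.0915,0.003,0,0,0,1.528],[-0.0915,0.003,0,0,0,1.528],[-0.0915,0.003,0,0,0,1.528],[-0.0915,0.003,0,0,0,1.528]]'
python3 -c "
from h import *
to([.543,.304,.042],6.75)
cv2.imwrite('pics/s2.png',cv2.resize(capture('scene')[150:280,160:360,::-1],None,fx=4,fy=4))"
```

```text
clock: 10.2
eef_pos: [0.5428, 0.3038, 0.108]
eef_rot: [-179.8, 0.0, 6.9]
force: [-0.9, -1.0, -1.4]
gripper_width: 0.0347
shift [0.0003 0.0001 0.066 ] turn [-0.004  0.     0.003] from [0.5428 0.3038 0.108 ] [-179.8    0.     6.9] t 10.2 w 0.0347 F [-0.9 -1.  -1.4] q [-41.  24.  10.  93.  -5.  63. -23.]
```

View pics/s2.png

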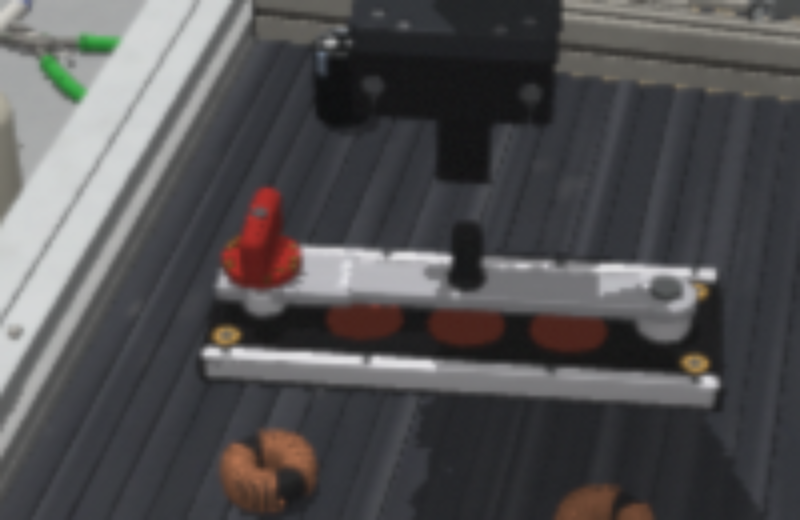

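The knob now stands across the bar and the gripper is centred over the post at crop (465,250). Next I descend and narrow the jaws around it.

```bash
python3 -m handwheel '[[0,0,0.03,0,0,0],[0,0,0.055,0,0,0],[0,0,0.066,0,0,0],[0,0,0.066,0,0,0],[0,0,0.066,0,0,0]]'
python3 -m handwheel '[[0,0,0,0,0,0],[0,0,0,0,0,0],[0,0,0,0,0,0],[0,0,0,0,0,0]]' -0.6
python3 - <<'E'
from h import *
s=state();print(s["force"],s["gripper_width"])
r=R.from_euler("xyz",s["eef_rot"],degrees=True)
piv=np.array([.5533,.2166]);a0=np.radians(96.75)
for th in np.linspace(0,1.6,17)[1:]:
    p=np.r_[piv+.088*np.array([np.cos(a0-th),np.sin(a0-th)]),s["eef_pos"][2]]
    t=r.inv().apply(p-s["eef_pos"]);print("[%.4f,%.4f,0,0,0,%.2f]"%(t[0],t[1],th),end=",")
print(p)
E
```

```text
clock: 10.67
eef_pos: [0.5428, 0.304, 0.0423]
eef_rot: [-179.8, 0.0, 6.9]
force: [-0.4, -0.1, 0.7]
gripper_width: 0.0348
clock: 11.0
eef_pos: [0.5433, 0.3043, 0.0433]
eef_rot: [-179.8, -0.0, 6.9]
force: [0.2, 0.6, -0.1]
gripper_width: 0.0196
[ 0.1672963   0.58604123 -0.05396037] 0.019619939709924268
[0.0084,0.0007,0,0,0,0.10],[0.0171,0.0020,0,0,0,0.20],[0.0256,0.0042,0,0,0,0.30],[0.0338,0.0073,0,0,0,0.40],[0.0418,0.0111,0,0,0,0.50],[0.0492,0.0157,0,0,0,0.60],[0.0562,0.0211,0,0,0,0.70],[0.0626,0.0271,0,0,0,0.80],[0.0684,0.0337,0,0,0,0.90],[0.0735,0.0409,0,0,0,1.00],[0.0779,0.0486,0,0,0,1.10],[0.0814,0.0566,0,0,0,1.20],[0.0842,0.0649,0,0,0,1.30],[0.0861,0.0735,0,0,0,1.40],[0.0871,0.0823,0,0,0,1.50],[0.0873,0.0911,0,0,0,1.60],[0.64095478 0.22438713 0.0433178 ]
```

```bash
python3 -m handwheel '[[0.0084,0.0007,0,0,0,0.10],[0.0171,0.0020,0,0,0,0.20],[0.0256,0.0042,0,0,0,0.30],[0.0338,0.0073,0,0,0,0.40],[0.0418,0.0111,0,0,0,0.50],[0.0492,0.0157,0,0,0,0.60],[0.0562,0.0211,0,0,0,0.70],[0.0626,0.0271,0,0,0,0.80],[0.0684,0.0337,0,0,0,0.90],[0.0735,0.0409,0,0,0,1.00],[0.0779,0.0486,0,0,0,1.10],[0.0814,0.0566,0,0,0,1.20],[0.0842,0.0649,0,0,0,1.30],[0.0861,0.0735,0,0,0,1.40],[0.0871,0.0823,0,0,0,1.50],[0.0873,0.0911,0,0,0,1.60],[0.0873,0.0945,0,0,0,1.6],[0.0873,0.0945,0,0,0,1.6],[0.0873,0.0945,0,0,0,1.6]]'
python3 -c "
from h import *
to([.63,.224,.15],-83)"
```

```text
clock: 12.58
eef_pos: [0.6413, 0.2213, 0.0431]
eef_rot: [-180.0, 0.3, -84.5]
force: [-0.3, 0.9, -0.3]
gripper_width: 0.0171
shift [-0.0043  0.0109 -0.1069] turn [-0.001  0.004 -0.027] from [0.6413 0.2213 0.0431] [-180.     0.3  -84.5] t 12.58 w 0.0171 F [-0.3  0.9 -0.3] q [-44.  37.  30.  87. -20.  61. -94.]
```

```bash
python3 -m handwheel '[[0,0,0,0,0,0],[0,0,0,0,0,0],[0,0,-0.04,0,0,0],[0,0,-0.08,0,0,0],[0,0,-0.12,0,0,0],[0,0,-0.12,0,0,0],[0,0,-0.12,0,0,0]]' -0.4
python3 -c "
from h import *
to([.30,.50,.21],6.75)"
```

```text
clock: 13.17
eef_pos: [0.6427, 0.2214, 0.1661]
eef_rot: [-179.7, 0.4, -84.5]
force: [0.8, -0.1, -0.4]
gripper_width: 0.0266
shift [-0.3107  0.314  -0.0436] turn [1.00e-03 9.00e-03 1.55e+00] from [0.6427 0.2214 0.1661] [-179.7    0.4  -84.5] t 13.17 w 0.0266 F [ 0.8 -0.1 -0.4] q [-45.  31.  32.  81. -17.  73. -96.]
```

```bash
python3 -m handwheel '[[-0.03,0.03,-0.01,0,0,-0.12],[-0.06,0.06,-0.02,0,0,-0.24],[-0.09,0.09,-0.03,0,0,-0.36],[-0.12,0.12,-0.04,0,0,-0.48],[-0.15,0.15,-0.04,0,0,-0.6],[-0.18,0.18,-0.04,0,0,-0.72],[-0.21,0.21,-0.04,0,0,-0.84],[-0.24,0.24,-0.04,0,0,-0.96],[-0.27,0.27,-0.04,0,0,-1.08],[-0.3,0.3,-0.04,0,0,-1.2],[-0.31,0.314,-0.04,0,0,-1.32],[-0.31,0.314,-0.04,0,0,-1.44],[-0.31,0.314,-0.04,0,0,-1.59],[-0.31,0.314,-0.04,0,0,-1.59],[-0.31,0.314,-0.04,0,0,-1.59],[-0.31,0.314,-0.04,0,0,-1.59]]' 0.1
python3 - <<'E'
from h import *
chokes()
a=capture("top");print(state()["eef_pos"],state()["eef_rot"])
cv2.imwrite('pics/t2.png',cv2.resize(a[130:280,180:380,::-1],None,fx=4,fy=4,interpolation=2))
E
```

```text
clock: 14.5
eef_pos: [0.3002, 0.4989, 0.2057]
eef_rot: [-179.7, -0.3, 6.4]
force: [0.1, 0.4, -0.5]
gripper_width: 0.0483
scene 0.76 [226.9 266.9] 384 [0.4296 0.3645 0.004 ]
scene 0.64 [310.7 281.3] 415 [0.4253 0.2245 0.004 ]
top 0.86 [240. 249.] 375 [0.4296 0.3623 0.004 ]
top 0.75 [322.4 250.7] 424 [0.4246 0.2223 0.004 ]
[0.30017122 0.49922341 0.20634294] [-179.64368686   -0.3090243     6.54592208]
```

View pics/t2.png

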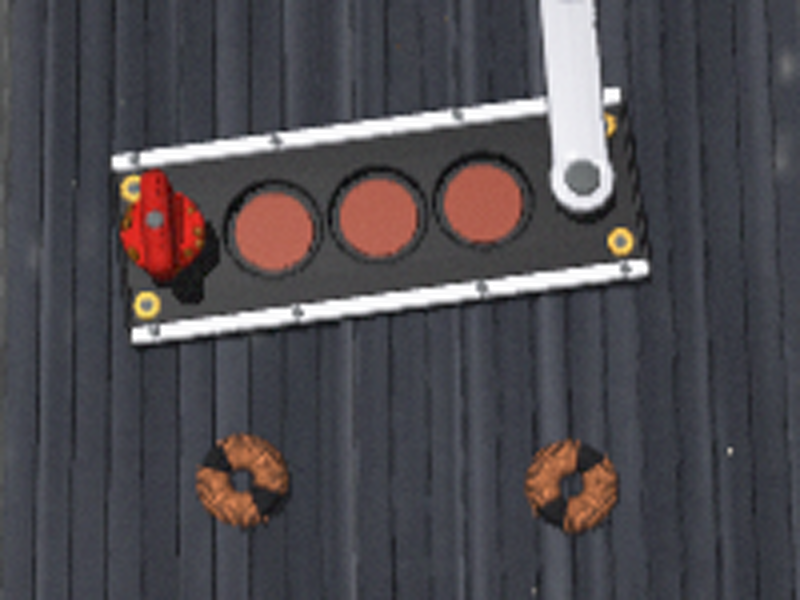

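The bar is aside. The pockets lie at crop (274,230), (378,216) and (482,203), and the chokes haven't moved. Now the pocket centres, from the red pads in both views.

Run:
```python
from h import *
piv=np.array([.5533,.2166])
for c,roi in(("top",(225,165,320,205)),("scene",(240,215,320,245))):
    a=capture(c).astype(int);m=((a[:,:,0]>a[:,:,1]+25)&(a[:,:,0]>60)).astype(np.uint8)
    k=np.zeros_like(m);x0,y0,x1,y1=roi;k[y0:y1,x0:x1]=m[y0:y1,x0:x1]
    n,l,st,ce=cv2.connectedComponentsWithStats(k)
    for i in range(1,n):
        if st[i,4]>80: print(c,st[i],ce[i].round(1),onz(c,ce[i],.002).round(4))
v=np.array([.543,.304]);y=np.array([-.1175,.9931])
for d in(-46,0,46):print(v+y*d/1e3)
to([.4285,.3628,.10],6.75)
```

```text
top [291 171  20  20 311] [300.3 180.4] [0.5477 0.2571 0.002 ]
top [265 175  20  19 306] [274.3 183.9] [0.5423 0.3026 0.002 ]
top [225 178   6  19  90] [227.1 187.2] [0.5381 0.3851 0.002 ]
top [239 178  20  20 311] [248.1 187.4] [0.537  0.3483 0.002 ]
scene [241 224  20  11 181] [250.7 229. ] [0.5377 0.3511 0.002 ]
scene [267 225  19  12 183] [276.  230.5] [0.5433 0.3055 0.002 ]
scene [292 226  20  12 185] [301.5 231.8] [0.5492 0.2601 0.002 ]
[0.548405  0.2583174]
[0.543 0.304]
[0.537595  0.3496826]
shift [0.1113 0.151  0.1061] turn [-0.006 -0.005 -0.003] from [0.3001 0.4993 0.2064] [-179.6   -0.3    6.6] t 14.85 w 0.0479 F [0.2 0.7 0.1] q [-72.  14.  10.  94.  -2.  72. -55.]
```

```bash
python3 -m handwheel '[[0.03,0.04,0.03,0,0,0],[0.06,0.08,0.06,0,0,0],[0.09,0.12,0.08,0,0,0],[0.111,0.151,0.105,0,0,0],[0.111,0.151,0.125,-0.005,-0.005,0],[0.111,0.151,0.125,-0.005,-0.005,0],[0.111,0.151,0.125,-0.005,-0.005,0]]' 0.4 20
python3 -c "
from h import *
to([.429,.363,.012],6.75)"
```

```text
clock: 15.43
eef_pos: [0.4296, 0.3579, 0.0778]
eef_rot: [179.8, 0.1, 6.2]
force: [0.0, -0.4, -0.6]
gripper_width: 0.0609
shift [ 0.0001 -0.0054  0.0658] turn [ 0.004  0.003 -0.009] from [0.4296 0.3579 0.0778] [1.798e+02 1.000e-01 6.200e+00] t 15.43 w 0.0609 F [ 0.  -0.4 -0.6] q [-58.  19.  15. 104.  -6.  57. -34.]
```

```bash
python3 -m handwheel '[[0,-0.005,0.02,0.004,0.003,-0.009],[0,-0.005,0.04,0.004,0.003,-0.009],[0,-0.005,0.055,0.004,0.003,-0.009],[0,-0.005,0.066,0.004,0.003,-0.009],[0,-0.005,0.066,0.004,0.003,-0.009]]'
python3 -m handwheel '[[0,0,0,0,0,0],[0,0,0,0,0,0],[0,0,0,0,0,0],[0,0,0,0,0,0],[0,0,0,0,0,0],[0,0,0,0,0,0]]' -1 20
python3 -m handwheel '[[0,0,-0.02,0,0,0],[0,0,-0.04,0,0,0],[0,0,-0.06,0,0,0],[0,0,-0.06,0,0,0]]'
python3 -c "
from h import *
to([.5375,.3497,.05],6.75)
cv2.imwrite('pics/s3.png',cv2.resize(capture('scene')[170:320,160:360,::-1],None,fx=4,fy=4))"
```

```text
clock: 15.85
eef_pos: [0.4276, 0.3627, 0.0103]
eef_rot: [179.9, 0.1, 6.8]
force: [-0.0, -0.5, -1.3]
gripper_width: 0.0611
clock: 16.35
eef_pos: [0.428, 0.3632, 0.0111]
eef_rot: [-180.0, 0.0, 6.8]
force: [-0.3, 0.3, 5.8]
gripper_width: 0.0368
clock: 16.68
eef_pos: [0.4297, 0.3646, 0.075]
eef_rot: [-179.8, -0.2, 6.8]
force: [0.1, 1.0, -0.2]
gripper_width: 0.0372
shift [0.1052 0.0276 0.0252] turn [-0.004 -0.004  0.001] from [0.4297 0.3646 0.075 ] [-179.8   -0.2    6.8] t 16.68 w 0.0372 F [ 0.1  1.  -0.2] q [-58.  20.  15. 104.  -6.  57. -33.]
```

View pics/s3.png

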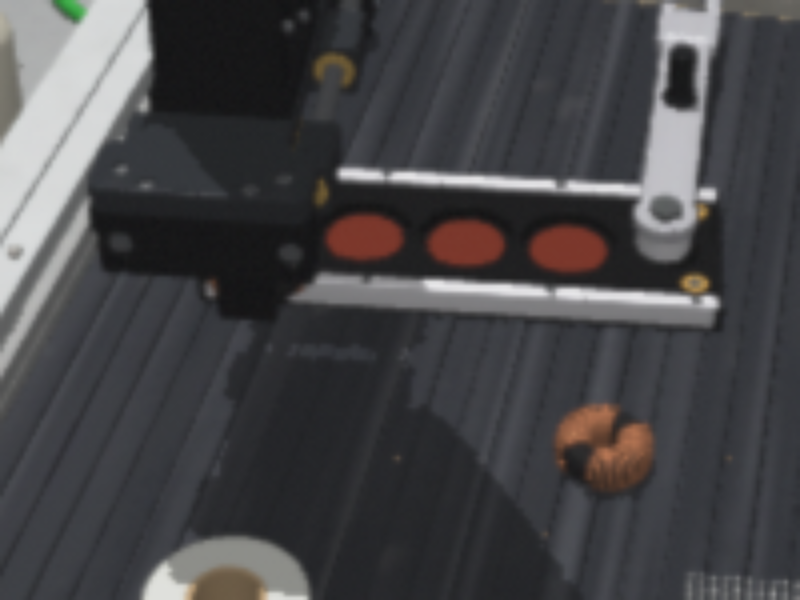

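```bash
python3 -m handwheel '[[0.035,0.01,0,0,0,0],[0.07,0.02,0,0,0,0],[0.105,0.0276,0,-0.004,-0.004,0],[0.105,0.0276,0.02,-0.004,-0.004,0],[0.105,0.0276,0.02,-0.004,-0.004,0],[0.105,0.0276,0.025,-0.004,-0.004,0],[0.105,0.0276,0.025,-0.004,-0.004,0],[0.105,0.0276,0.025,-0.004,-0.004,0]]'
python3 -c "
from h import *
to([.5375,.3497,.021],6.75)"
```

```text
clock: 17.4
eef_pos: [0.5358, 0.3498, 0.0484]
eef_rot: [179.9, 0.1, 6.9]
force: [-1.2, -0.8, -0.4]
gripper_width: 0.0371
shift [0.0018 0.0002 0.0274] turn [0.001 0.002 0.002] from [0.5358 0.3498 0.0484] [1.799e+02 1.000e-01 6.900e+00] t 17.4 w 0.0371 F [-1.2 -0.8 -0.4] q [-50.  30.  16.  93. -10.  58. -24.]
```

```bash
python3 -m handwheel '[[0.0018,0,0.008,0.001,0.002,0],[0.0018,0,0.015,0.001,0.002,0],[0.0018,0,0.02,0.001,0.002,0],[0.0018,0,0.02,0.001,0.002,0]]'
python3 -c "
from h import *
to([.5375,.3497,.021],6.75)"
```

```text
clock: 17.73
eef_pos: [0.5365, 0.3496, 0.0269]
eef_rot: [179.9, 0.1, 6.9]
force: [-0.2, -0.4, -1.2]
gripper_width: 0.0371
shift [ 0.001  -0.      0.0059] turn [0.001 0.002 0.002] from [0.5365 0.3496 0.0269] [1.799e+02 1.000e-01 6.900e+00] t 17.73 w 0.0371 F [-0.2 -0.4 -1.2] q [-49.  32.  16.  93. -10.  56. -23.]
```

```bash
python3 -m handwheel '[[0.001,0,0.003,0.001,0.002,0],[0.001,0,0.006,0.001,0.002,0],[0.001,0,0.006,0.001,0.002,0],[0.001,0,0.006,0.001,0.002,0]]'
python3 -c "
from h import *
to([.5375,.3497,.021],6.75)"
```

```text
clock: 18.07
eef_pos: [0.5375, 0.3496, 0.0208]
eef_rot: [180.0, 0.0, 6.9]
force: [0.3, 0.1, -0.1]
gripper_width: 0.0372
shift [ 0.     -0.0001 -0.0002] turn [0.    0.    0.002] from [0.5375 0.3496 0.0208] [180.    0.    6.9] t 18.07 w 0.0372 F [ 0.3  0.1 -0.1] q [-49.  32.  16.  94. -10.  55. -23.]
```

```bash
python3 -m handwheel '[[0,0,0,0,0,0],[0,0,0,0,0,0],[0,0,0,0,0,0],[0,0,0,0,0,0]]' 0.1
python3 -m handwheel '[[0,0,-0.03,0,0,0],[0,0,-0.06,0,0,0],[0,0,-0.09,0,0,0],[0,0,-0.09,0,0,0]]'
python3 - <<'E'
from h import *
chokes();to([.425,.2233,.09],6.75)
cv2.imwrite('pics/s4.png',cv2.resize(capture('scene')[170:320,160:360,::-1],None,fx=4,fy=4))
E
```

```text
clock: 18.4
eef_pos: [0.5376, 0.3497, 0.021]
eef_rot: [180.0, 0.0, 6.9]
force: [-0.3, -0.1, 0.2]
gripper_width: 0.0472
clock: 18.73
eef_pos: [0.5405, 0.3514, 0.1177]
eef_rot: [-179.7, -0.4, 6.9]
force: [1.3, 1.0, 0.2]
gripper_width: 0.0477
scene 0.93 [311.  281.1] 380 [0.4258 0.2241 0.004 ]
scene 0.61 [250.6 225.3] 323 [0.5457 0.3531 0.004 ]
shift [-0.1263  0.1118  0.0203] turn [0.001 0.001 0.002] from [0.537  0.3494 0.11  ] [1.8e+02 1.0e-01 6.9e+00] t 18.93 w 0.0479 F [-0.   0.2  0.2] q [-50.  27.  17.  90.  -8.  65. -24.]
```

View pics/s4.png

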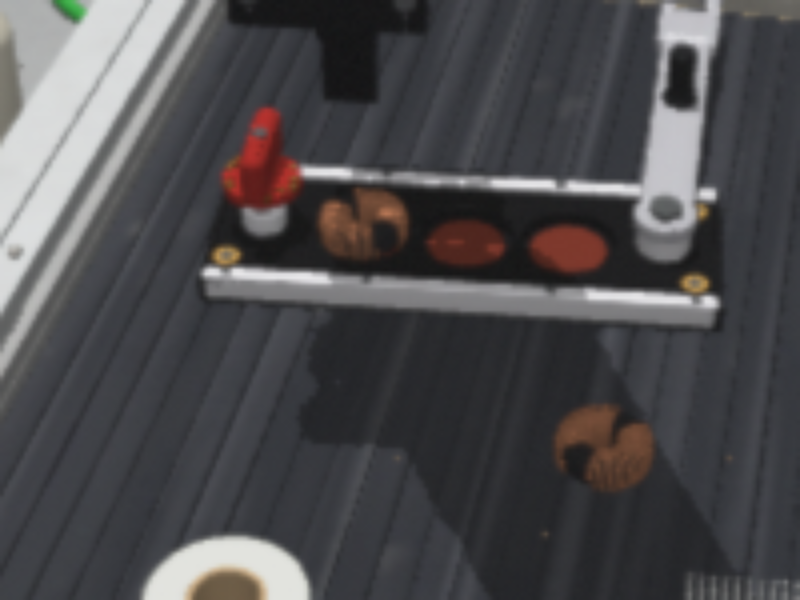

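The first choke looks seated flat in pocket 3 at crop (362,225), and its projected position agrees. On to the second.

```bash
python3 -m handwheel '[[-0.03,0.03,0,0,0,0],[-0.06,0.06,0,0,0,0],[-0.09,0.09,0,0,0,0],[-0.126,0.112,0.01,0,0,0],[-0.126,0.112,0.03,0,0,0],[-0.126,0.112,0.03,0,0,0],[-0.126,0.112,0.03,0,0,0],[-0.126,0.112,0.03,0,0,0]]' 0.4
python3 -c "
from h import *
to([.4245,.2233,.0115],6.75)"
```

```text
clock: 19.65
eef_pos: [0.4261, 0.2239, 0.0804]
eef_rot: [179.9, 0.1, 6.9]
force: [0.1, -1.0, -0.2]
gripper_width: 0.0604
shift [-0.0015  0.0003  0.0689] turn [0.001 0.001 0.003] from [0.4261 0.2239 0.0804] [1.799e+02 1.000e-01 6.900e+00] t 19.65 w 0.0604 F [ 0.1 -1.  -0.2] q [-50.  10.  19. 116.  -4.  55. -23.]
```

```bash
python3 -m handwheel '[[-0.0015,0,0.02,0,0,0],[-0.0015,0,0.04,0,0,0],[-0.0015,0,0.058,0,0,0],[-0.0015,0,0.068,0,0,0],[-0.0015,0,0.068,0,0,0],[-0.0015,0,0.068,0,0,0]]'
python3 -m handwheel '[[0,0,0,0,0,0],[0,0,0,0,0,0],[0,0,0,0,0,0],[0,0,0,0,0,0],[0,0,0,0,0,0],[0,0,0,0,0,0]]' -1 20
python3 -m handwheel '[[0,0,-0.02,0,0,0],[0,0,-0.04,0,0,0],[0,0,-0.05,0,0,0],[0,0,-0.05,0,0,0],[0,0,-0.05,0,0,0]]'
python3 -c "
from h import *
to([.5485,.2583,.05],6.75)"
```

```text
clock: 20.15
eef_pos: [0.4251, 0.224, 0.0127]
eef_rot: [179.9, 0.1, 6.9]
force: [0.8, 0.6, 0.2]
gripper_width: 0.0611
clock: 20.65
eef_pos: [0.4254, 0.2243, 0.0131]
eef_rot: [179.9, 0.1, 6.9]
force: [-0.4, -0.8, 5.0]
gripper_width: 0.0369
clock: 21.07
eef_pos: [0.4254, 0.2245, 0.0631]
eef_rot: [180.0, 0.0, 6.9]
force: [-0.8, 0.4, 0.8]
gripper_width: 0.0366
shift [ 0.1262 -0.0187  0.013 ] turn [0.001 0.    0.003] from [0.4254 0.2245 0.0631] [180.    0.    6.9] t 21.07 w 0.0366 F [-0.8  0.4  0.8] q [-50.  11.  19. 117.  -4.  53. -22.]
```

```bash
python3 -m handwheel '[[0.04,-0.006,0,0,0,0],[0.08,-0.012,0,0,0,0],[0.126,-0.0192,0,0,0,0],[0.126,-0.0192,0.01,0,0,0],[0.126,-0.0192,0.016,0,0,0],[0.126,-0.0192,0.016,0,0,0],[0.126,-0.0192,0.016,0,0,0],[0.126,-0.0192,0.016,0,0,0]]'
python3 -c "
from h import *
to([.5485,.2588,.0225],6.75)"
```

```text
clock: 21.73
eef_pos: [0.5471, 0.2587, 0.0468]
eef_rot: [180.0, 0.1, 7.0]
force: [1.0, -0.3, 0.4]
gripper_width: 0.0369
shift [0.0014 0.     0.0243] turn [0.001 0.001 0.004] from [0.5471 0.2587 0.0468] [1.8e+02 1.0e-01 7.0e+00] t 21.73 w 0.0369 F [ 1.  -0.3  0.4] q [-45.  27.  19.  99. -10.  56. -15.]
```

```bash
python3 -m handwheel '[[0.0016,0,0.007,0,0,0],[0.0018,0,0.014,0,0,0],[0.002,0,0.019,0,0,0],[0.002,0,0.022,0,0,0],[0.002,0,0.0245,0,0,0],[0.002,0,0.0245,0,0,0],[0.002,0,0.0245,0,0,0]]'
python3 -c "
from h import *
to([.5485,.2588,.0225],6.75)"
```

```text
clock: 22.32
eef_pos: [0.5491, 0.2588, 0.0223]
eef_rot: [180.0, 0.1, 7.0]
force: [-0.1, -0.2, 0.1]
gripper_width: 0.0374
shift [-0.0006 -0.0001 -0.0002] turn [0.001 0.001 0.004] from [0.5491 0.2588 0.0223] [1.8e+02 1.0e-01 7.0e+00] t 22.32 w 0.0374 F [-0.1 -0.2  0.1] q [-44.  29.  18.  99. -11.  54. -14.]
```

```bash
python3 -m handwheel '[[-0.0005,0,0,0,0,0],[-0.0005,0,0,0,0,0],[-0.0005,0,0,0,0,0],[-0.0005,0,0,0,0,0],[-0.0005,0,0,0,0,0]]' 0.1
python3 -m handwheel '[[0,0,-0.03,0,0,0],[0,0,-0.06,0,0,0],[0,0,-0.09,0,0,0],[0,0,-0.12,0,0,0],[-0.03,0,-0.12,0,0,0],[-0.06,-0.03,-0.12,0,0,0],[-0.09,-0.06,-0.12,0,0,0],[-0.12,-0.09,-0.12,0,0,0],[-0.15,-0.12,-0.12,0,0,0],[-0.18,-0.15,-0.12,0,0,0],[-0.21,-0.18,-0.12,0,0,0],[-0.23,-0.21,-0.12,0,0,0],[-0.23,-0.23,-0.12,0,0,0],[-0.23,-0.23,-0.12,0,0,0],[-0.23,-0.23,-0.12,0,0,0]]'
python3 - <<'E'
from h import *
chokes()
for p in((.5375,.3497,.0095),(.5485,.2585,.0095)):print(proj("scene",p),proj("top",p))
a=capture('scene')[190:265,190:350,::-1];b=capture('top')[130:220,190:350,::-1]
cv2.imwrite('pics/s5.png',cv2.resize(np.vstack([a,b]),None,fx=3.6,fy=3.6,interpolation=2))
E
```

```text
clock: 22.73
eef_pos: [0.5487, 0.2588, 0.0224]
eef_rot: [180.0, 0.1, 7.0]
force: [-0.2, 0.5, -0.4]
gripper_width: 0.0476
clock: 23.98
eef_pos: [0.292, 0.4601, 0.1424]
eef_rot: [180.0, 0.1, 7.1]
force: [0.4, -0.2, -0.6]
gripper_width: 0.0478
scene 0.67 [250.4 225.9] 289 [0.544  0.3531 0.004 ]
scene 0.54 [302.4 228.1] 309 [0.5577 0.2599 0.004 ]
top 0.89 [247.6 186.2] 366 [0.5387 0.3491 0.004 ]
top 0.58 [300.1 178.8] 392 [0.5501 0.2574 0.004 ]
[251.29254816 225.9193181 ] [246.97315153 186.25090486]
[302.45981716 228.92870997] [299.55097949 179.06499431]
```

View pics/s5.png

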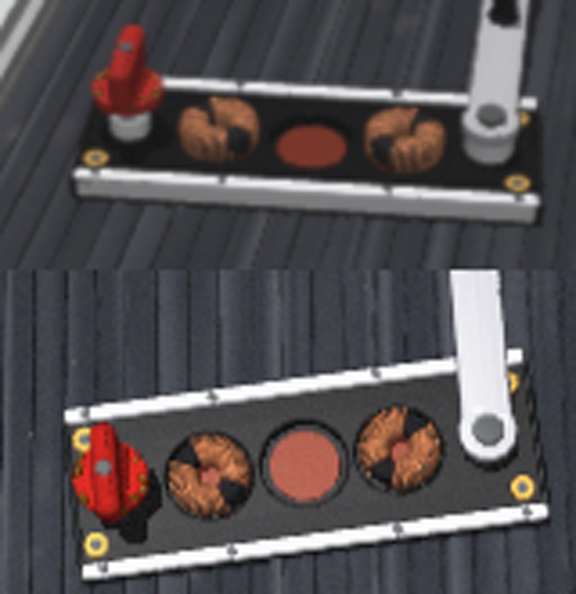

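Both chokes are seated within a pixel of prediction, and the middle pocket stays empty since there are only two. Back to the post to close the bar.

```bash
python3 -c "
from h import *
to([.6413,.2225,.125],-84.5)"
```

```text
shift [0.3173 0.2759 0.0175] turn [-0.000e+00  1.000e-03 -1.547e+00] from [0.2934 0.4585 0.1426] [1.8e+02 1.0e-01 6.9e+00] t 24.28 w 0.048 F [-0.2 -0.5 -0. ] q [-70.  13.   9. 103.  -2.  64. -53.]
```

```bash
python3 -m handwheel '[[0.03,0.02,0,0,0,0.12],[0.06,0.04,0,0,0,0.24],[0.09,0.07,0,0,0,0.36],[0.12,0.1,0,0,0,0.48],[0.15,0.13,0,0,0,0.6],[0.18,0.16,0,0,0,0.72],[0.21,0.19,0,0,0,0.84],[0.24,0.22,0,0,0,0.96],[0.27,0.25,0,0,0,1.08],[0.3,0.276,0,0,0,1.2],[0.317,0.276,0.0175,0,0,1.32],[0.317,0.276,0.0175,0,0,1.44],[0.317,0.276,0.0175,0,0,1.595],[0.317,0.276,0.0175,0,0,1.595],[0.317,0.276,0.0175,0,0,1.595],[0.317,0.276,0.0175,0,0,1.595]]' -0.2
python3 -c "
from h import *
to([.6413,.2225,.043],-84.5)"
```

```text
clock: 25.62
eef_pos: [0.6411, 0.2219, 0.125]
eef_rot: [179.9, -0.1, -84.5]
force: [-0.1, -0.1, 1.0]
gripper_width: 0.0347
shift [-0.0006 -0.0004  0.082 ] turn [ 0.001 -0.001  0.001] from [0.6411 0.2219 0.125 ] [ 1.799e+02 -1.000e-01 -8.450e+01] t 25.62 w 0.0347 F [-0.1 -0.1  1. ] q [-47.  33.  34.  84. -19.  69. -95.]
```

```bash
python3 -m handwheel '[[0,0,0.03,0,0,0],[0,0,0.06,0,0,0],[0,0,0.075,0,0,0],[0,0,0.082,0,0,0],[0,0,0.082,0,0,0],[0,0,0.082,0,0,0]]'
python3 -m handwheel '[[0,0,0,0,0,0],[0,0,0,0,0,0],[0,0,0,0,0,0],[0,0,0,0,0,0]]' -0.6
python3 - <<'E'
from h import *
s=state();print(s["force"],s["gripper_width"])
r=R.from_euler("xyz",s["eef_rot"],degrees=True)
piv=np.array([.5533,.2166]);a0=np.radians(96.75)
for th in np.r_[np.arange(1.5,0.01,-.1),0,-.04]:
    p=np.r_[piv+.088*np.array([np.cos(a0-th),np.sin(a0-th)]),.043]
    t=r.inv().apply(p-s["eef_pos"]);print("[%.4f,%.4f,0,0,0,%.2f]"%(t[0],t[1],max(th,0)-1.595),end=",")
E
```

```text
clock: 26.12
eef_pos: [0.6416, 0.2219, 0.044]
eef_rot: [180.0, -0.0, -84.4]
force: [-0.0, -0.2, 0.7]
gripper_width: 0.0349
clock: 26.45
eef_pos: [0.642, 0.2221, 0.0449]
eef_rot: [-179.9, -0.0, -84.4]
force: [0.3, 0.4, 0.2]
gripper_width: 0.0197
[0.34467481 0.3894236  0.21261899] 0.01972946659227804
[-0.0112,0.0012,0,0,0,-0.09],[-0.0199,0.0024,0,0,0,-0.20],[-0.0284,0.0045,0,0,0,-0.30],[-0.0367,0.0074,0,0,0,-0.40],[-0.0447,0.0112,0,0,0,-0.50],[-0.0522,0.0157,0,0,0,-0.60],[-0.0593,0.0210,0,0,0,-0.70],[-0.0658,0.0269,0,0,0,-0.80],[-0.0716,0.0335,0,0,0,-0.90],[-0.0768,0.0406,0,0,0,-1.00],[-0.0812,0.0482,0,0,0,-1.10],[-0.0849,0.0562,0,0,0,-1.20],[-0.0877,0.0645,0,0,0,-1.30],[-0.0897,0.0731,0,0,0,-1.40],[-0.0909,0.0818,0,0,0,-1.50],[-0.0911,0.0906,0,0,0,-1.59],[-0.0910,0.0941,0,0,0,-1.59],
```

```bash
python3 -m handwheel '[[-0.0112,0.0012,0,0,0,-0.09],[-0.0199,0.0024,0,0,0,-0.20],[-0.0284,0.0045,0,0,0,-0.30],[-0.0367,0.0074,0,0,0,-0.40],[-0.0447,0.0112,0,0,0,-0.50],[-0.0522,0.0157,0,0,0,-0.60],[-0.0593,0.0210,0,0,0,-0.70],[-0.0658,0.0269,0,0,0,-0.80],[-0.0716,0.0335,0,0,0,-0.90],[-0.0768,0.0406,0,0,0,-1.00],[-0.0812,0.0482,0,0,0,-1.10],[-0.0849,0.0562,0,0,0,-1.20],[-0.0877,0.0645,0,0,0,-1.30],[-0.0897,0.0731,0,0,0,-1.40],[-0.0909,0.0818,0,0,0,-1.50],[-0.0909,0.0818,0,0,0,-1.59],[-0.0909,0.0818,0,0,0,-1.59]]'
python3 -c "
from h import *
to([.543,.304,.043],6.75)"
```

```text
clock: 27.87
eef_pos: [0.5516, 0.3048, 0.0452]
eef_rot: [-180.0, -0.1, 6.9]
force: [0.0, -0.6, 0.2]
gripper_width: 0.0174
shift [-0.0086 -0.0003  0.0022] turn [-0.    -0.001  0.003] from [0.5516 0.3048 0.0452] [-1.8e+02 -1.0e-01  6.9e+00] t 27.87 w 0.0174 F [ 0.  -0.6  0.2] q [-42.  29.  12.  95.  -7.  57. -21.]
```

```bash
python3 -m handwheel '[[-0.004,0,0.001,0,0,0],[-0.008,0,0.001,0,0,0],[-0.0105,0,0.001,0,0,0],[-0.0115,0,0.001,0,0,0],[-0.0115,0,0.001,0,0,0]]'
python3 -c "
from h import *
to([.543,.304,.043],6.75)"
```

```text
clock: 28.28
eef_pos: [0.5407, 0.3036, 0.0445]
eef_rot: [-180.0, -0.2, 6.9]
force: [4.7, 2.6, -0.7]
gripper_width: 0.0174
shift [ 0.0023 -0.0001  0.0015] turn [-0.001 -0.003  0.002] from [0.5407 0.3036 0.0445] [-180.    -0.2    6.9] t 28.28 w 0.0174 F [ 4.7  2.6 -0.7] q [-43.  28.  12.  96.  -7.  56. -22.]
```

```bash
python3 -m handwheel '[[-0.001,0,0,0,0,0],[-0.002,0,0,0,0,0],[-0.002,0,0,0,0,0]]'
python3 -c "
from h import *
to([.543,.304,.043],6.75)"
python3 -m handwheel '[[0.002,0,0,0,0,0],[0.002,0,0,0,0,0],[0.002,0,0,0,0,0],[0.002,0,-0.03,0,0,0],[0.002,0,-0.06,0,0,0],[0.002,0,-0.06,0,0,0],[0.002,0,-0.06,0,0,0]]' -0.3
python3 -c "
from h import *
to([.5325,.3943,.109],95)
cv2.imwrite('pics/s6.png',cv2.resize(capture('scene')[150:280,160:360,::-1],None,fx=4,fy=4))"
```

```text
clock: 28.53
eef_pos: [0.5405, 0.3035, 0.0447]
eef_rot: [-179.9, -0.4, 6.8]
force: [8.9, 2.8, -6.5]
gripper_width: 0.0176
shift [ 0.0025 -0.0002  0.0017] turn [-0.001 -0.007  0.001] from [0.5405 0.3035 0.0447] [-179.9   -0.4    6.8] t 28.53 w 0.0176 F [ 8.9  2.8 -6.5] q [-43.  28.  12.  97.  -7.  56. -22.]
clock: 29.12
eef_pos: [0.5427, 0.3042, 0.1064]
eef_rot: [-179.8, -0.5, 6.8]
force: [0.1, -0.6, -0.5]
gripper_width: 0.0302
shift [ 0.0006 -0.0907 -0.0023] turn [ 0.005 -0.009 -1.54 ] from [0.5427 0.3042 0.1064] [-179.8   -0.5    6.8] t 29.12 w 0.0302 F [ 0.1 -0.6 -0.5] q [-43.  24.  13.  94.  -6.  62. -23.]
```

View pics/s6.png

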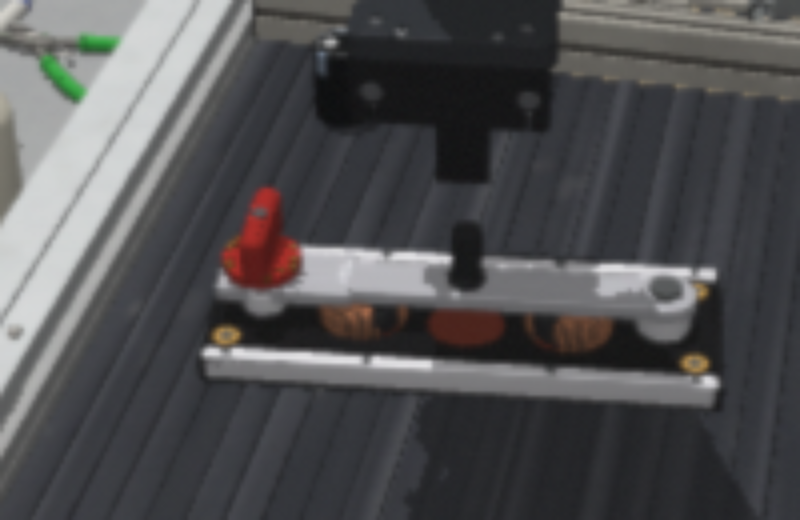

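The bar is home, with the post at crop (467,255) as at the start and the chokes under it. Now to regrip the knob and lock it.

```bash
python3 -m handwheel '[[0,0,0,0,0,-0.12],[0,0,0,0,0,-0.24],[0,-0.02,0,0,0,-0.36],[0,-0.04,0,0,0,-0.48],[0,-0.06,0,0,0,-0.6],[0,-0.08,0,0,0,-0.72],[0.0006,-0.0907,0,0,0,-0.84],[0.0006,-0.0907,0,0,0,-0.96],[0.0006,-0.0907,0,0,0,-1.08],[0.0006,-0.0907,0,0,0,-1.2],[0.0006,-0.0907,0,0,0,-1.32],[0.0006,-0.0907,0,0,0,-1.44],[0.0006,-0.0907,0,0,0,-1.53],[0.0006,-0.0907,0,0,0,-1.53],[0.0006,-0.0907,0,0,0,-1.53]]' -0.2
python3 -c "
from h import *
to([.5322,.3943,.0465],94.4)"
```

```text
clock: 30.42
eef_pos: [0.5311, 0.3934, 0.1036]
eef_rot: [179.7, -0.0, 94.3]
force: [-0.3, -0.1, 0.1]
gripper_width: 0.0348
shift [0.0008 0.0009 0.0571] turn [ 0.005 -0.001 -0.002] from [0.5311 0.3934 0.1036] [179.7  -0.   94.3] t 30.42 w 0.0348 F [-0.3 -0.1  0.1] q [-37.  29.  -5.  86.   3.  65.  52.]
```

```bash
python3 -m handwheel '[[0.001,0.001,0.025,0.005,0,0],[0.001,0.001,0.045,0.005,0,0],[0.001,0.001,0.057,0.005,0,0],[0.001,0.001,0.057,0.005,0,0]]'
python3 -m handwheel '[[0,0,0,0,0,0],[0,0,0,0,0,0],[0,0,0,0,0,0],[0,0,0,0,0,0],[0,0,0,0,0,0]]' -1 40
python3 -m handwheel '[[0,0,0,0,0,0.12],[0,0,0,0,0,0.24],[0,0,0,0,0,0.36],[0,0,0,0,0,0.48],[0,0,0,0,0,0.6],[0,0,0,0,0,0.72],[0,0,0,0,0,0.84],[0,0,0,0,0,0.96],[0,0,0,0,0,1.08],[0,0,0,0,0,1.2],[0,0,0,0,0,1.32],[0,0,0,0,0,1.44],[0,0,0,0,0,1.53],[0,0,0,0,0,1.53],[0,0,0,0,0,1.53]]'
python3 -c "
from h import *
to([.5325,.3943,.109],6.75);print(state()['wrist_torque'])"
```

```text
clock: 30.75
eef_pos: [0.5307, 0.3941, 0.0434]
eef_rot: [-179.8, 0.1, 94.2]
force: [-0.1, 1.1, -5.3]
gripper_width: 0.0351
clock: 31.17
eef_pos: [0.5325, 0.3943, 0.0465]
eef_rot: [180.0, -0.0, 94.1]
force: [-0.3, 0.5, 7.9]
gripper_width: 0.0116
clock: 32.42
eef_pos: [0.5323, 0.3939, 0.0466]
eef_rot: [180.0, 0.0, 6.6]
force: [-0.9, -1.7, -5.1]
gripper_width: 0.0116
shift [ 0.0003 -0.0003 -0.0624] turn [ 0.     0.    -0.003] from [0.5323 0.3939 0.0466] [180.    0.    6.6] t 32.42 w 0.0116 F [-0.9 -1.7 -5.1] q [-50.  33.  13.  89.  -8.  59. -28.]
[-0.32723358  0.11528811 -0.00056267]
```

Locked. Release, retreat and check.

```bash
python3 -m handwheel '[[0,0,0,0,0,0],[0,0,0,0,0,0],[0,0,0,0,0,0],[0,0,-0.03,0,0,0],[0,0,-0.06,0,0,0],[0,0,-0.1,0,0,0],[-0.04,0,-0.13,0,0,0],[-0.08,-0.02,-0.13,0,0,0],[-0.12,-0.04,-0.13,0,0,0],[-0.16,-0.06,-0.13,0,0,0],[-0.2,-0.08,-0.13,0,0,0],[-0.23,-0.1,-0.13,0,0,0],[-0.23,-0.1,-0.13,0,0,0],[-0.23,-0.1,-0.13,0,0,0]]' -0.2
python3 - <<'E'
from h import *
chokes();print(state()["eef_pos"],state()["clock"])
a=capture('scene')[190:265,190:350,::-1];b=capture('top')[130:220,190:350,::-1]
cv2.imwrite('pics/s7.png',cv2.resize(np.vstack([a,b]),None,fx=3.6,fy=3.6,interpolation=2))
E
```

```text
clock: 33.58
eef_pos: [0.2877, 0.4696, 0.1775]
eef_rot: [-179.9, 0.1, 7.1]
force: [0.2, -0.2, -0.1]
gripper_width: 0.0347
scene 0.56 [250.6 229.4] 155 [0.5343 0.3503 0.004 ]
scene 0.44 [301.9 232.1] 150 [0.5461 0.259  0.004 ]
[0.29385537 0.46630053 0.17698005] 33.7833
```

View pics/s7.png

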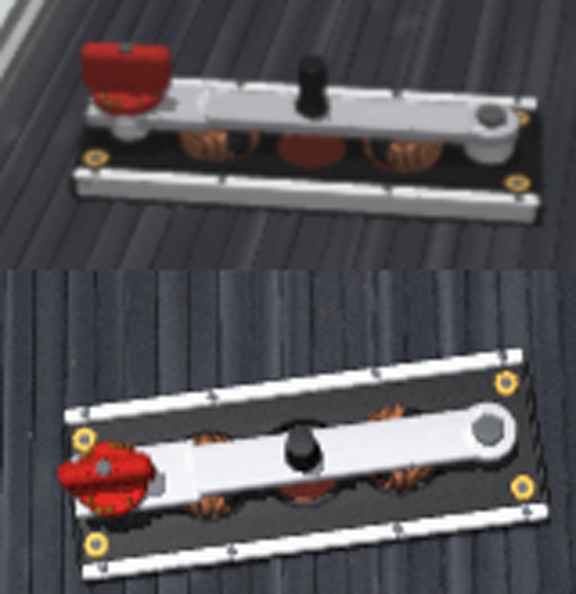

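The bar is home, the wing lies along it, both chokes are in their pockets and the arm is clear.

```bash
python3 -c "
from plant import *
print(finish_job())"
```

```text
the job is handed in; nothing more can be done
None
```

The job is done and handed in at about 34 s, well under the 208 s limit. No verdict was reported.

- **Knob:** it broke free after seven rocking swings. I turned it to about 1.53 rad and swung the bar aside to about 1.6 rad.
- **Chokes:** only two were present. I put one in pocket 3 and one in pocket 1, and left pocket 2 empty. With the bar open, both showed in the pockets within about 1 pixel (1.7 mm) of where a seated choke should appear, in both views.
- **Bar and lock:** I pushed the bar against its stop, then turned the knob back. From the gripper angle the knob is within about 0.01 rad of 0.
- **Last checks:** the final pictures show the bar home, the wing along it, both chokes under the bar and the arm clear. With the bar closed, the top-view detector no longer reported the chokes because the bar covers most of them. They do show beside the bar in both final pictures.

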